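# Tip a brass plate out of its finishing nest

## Task

Take the brass plate out of the blue finishing nest: draw the red keeper right back off the plate, then press the plate's end nearest the robot gently down until the rocking bed reaches its stop, so that the far end stands up out of the pocket. Take the plate by its raised end, lift it out from under the extraction snout and lay it flat and centred on the raised cork pad in the green tray, letting go only when it rests there; do not disturb the other things on the bench.

Things in the scene. Friction and masses are not known exactly. Their poses are not given: they have to be found in the camera images.
- nest: blue finishing nest, fixed, 157 x 92 mm, rim 46 mm high; origin on the bench below the bed's tilt axis, +x to the pocket's far (rising) end, pointing away from the robot within 0.3 rad, +y to the keeper. Pocket from x -45 to +71, y -26.5 to +26.5 mm; the plate lies in it on a rocking bed, its top 4 mm below the rim, 1.5 mm of play at its long sides: no room for fingers
- bed_axis (a point): point on the rocking bed's tilt axis, in mid pocket, 34 mm above the bench at nest x 0, y 0, at the height of the plate's underside; the axis runs along this point's y; axes as the nest's
- press_spot (a point): where to press: a point fixed to the nest, on the top face of the level plate near its near end (nest x -30, y 0, z 42 mm). Some 6 to 12 N sinks the plate 12 to 16 mm there until the bed meets its hard stop; it stays tilted when let go
- snout (a point): middle of the lower edge, nearest the robot, of the dust-extraction snout, fixed to the nest at x +58, z 126 mm (80 mm above the rim); it reaches from there to nest x +146 mm, 48 mm wide, top at z 220 mm, on an upright yellow pipe 50 mm thick at x +122 mm. An upright gripper over the plate's raised end strikes it; one leaning back to the robot, square to the plate, passes below
- rocker (a joint): tilt of the rocking bed and the plate on it, rad: 0 level, grows as the plate's near end goes down and its far end rises, hard stop at 0.45 (26 degrees); friction holds it where it is left
- keeper (a joint): travel of the red keeper in m along the nest's +y: starts between 0 and 0.004, where its 16 mm wide, 5 mm thick blade reaches about 10 mm over the plate's long edge, 2 mm above it, and stops it tilting; stop at 0.032 (fully drawn). About 2.5 N moves it; it stays where it is left
- keeper_knob (a point): middle of the keeper's red upright round knob, 14 mm diameter, 30 mm tall (from 15 mm below to 15 mm above this point; the keeper's blade and steel guides are just below it); at nest x +22 mm, y +85 mm plus the keeper's travel, z 64 mm; axes as the nest's
- plate_center (a point): centre of the brass plate, 110 x 50 x 8 mm, about 0.36 kg; x along its length towards the far (rising) end, y across, z up out of its face. In the nest its centre is at nest x +15 mm, so its near end is 40 mm and its far end 70 mm from the tilt axis
- cork_pad (a point): centre of the top face of the raised cork pad in the green tray, 80 x 36 mm (x, y), its top 16 mm above the tray's floor and 21 mm above the bench, so that fingertips can reach down past the sides of a plate lying lengthwise along x. The tray is fixed, inside 165 x 145 mm, its walls 16 mm high; it stands left or right of the nest, a red tray without pad on the other side
- disc: bystander: dark steel stepped disc, 52 mm diameter, 20 mm high, lying in the red tray; leave it alone; origin under its centre
- can: bystander: metal can, 66 mm diameter, 110 mm high; origin under its centre
- mug: bystander: blue mug, 80 mm diameter, 90 mm high, origin under its centre
- jar: bystander: amber jar with steel lid, 60 mm diameter, 75 mm high, origin under its centre
- block: bystander: cork sanding block, 70 x 45 x 30 mm, origin under its centre
- brush: bystander: hand brush lying on the bench
- wrench: bystander: wrench lying on the bench
Things that resemble listed ones, but are neither listed nor needed, are in the scene too. Leave any black or pink look-alike of the part that bears plate_center alone.

How it is judged:
By the outcome, as a careful person would: the job done as asked, in the order asked, and still so for the second after the job is handed in, with the robot touching nothing.
It also fails if it takes over 70 s, if anything falls off the work surface, if the arm or the gripper's body presses on something with over 40 N, if the wrist force passes 120 N, or if a joint passes its speed limit or range.

## Robot

A 6-joint arm with a two-finger parallel gripper is mounted at the origin on the work surface. World frame = base frame: x ahead of the robot, y to its left, z up, the work surface at z = 0. Lengths are in mm, angles in rad, forces in N, time in s.
With the tool pointing down it reaches from about 350 to 775 mm from the base axis. Payload 7.3 kg.
Tool frame: the origin (TCP) lies at the very end of the fingers, on their centre line; the grasp point (between the pads) lies 19 mm behind it; z points along the fingers, y is the line along which they close (so a half turn about z gives the same grasp; the last joint's range is limited). The gripper opens to 92 mm and grips with 3 to 60 N. Pads are 19 mm wide; open, the fingers measure 130 mm over their backs; the gripper's body (75 mm by 190 mm) begins 47 mm behind the grasp point.
Start: joints at [1.076, 0.342, 1.524, -0, 1.275, -0.146], TCP at [179.416, 493.411, 226.741] pointing down, gripper open.
Joint ranges: [-2.53, 2.53], [-0.77, 2.02], [0.04, 2.7], [-1, 4.14], [0.28, 2.66], [-3.11, 3.11]. Speed limits (rad/s): [2.57, 2.57, 3.14, 3.14, 3.14, 3.14].

## Interface

Orientations are given as [roll, pitch, yaw] about the fixed x, y, z axes, in that order (R = Rz(yaw) Ry(pitch) Rx(roll)).
In Python, from plant import get_obs, capture, close_job gives the robot as it stands. The module is installed in compiled form; this text tells all that it offers.
- The arm moves only by the shell command python3 -m handwheel 'ROWS'. ROWS is JSON, a list of rows, each a list of 3 entries, a list of its own where there are three numbers: the turn, a rotation vector about the tool's x, y, z in degrees, then the shift along the tool's x, y, z in m, then the opening, from 0 (shut) to 1 (fully open). A call has 1 to 12 rows; each row is the pose to reach, as a shift and turn from the pose commanded when the call began, along the tool's axes at that moment; what a row does not reach only later rows make up. A row lasts 1/10 s, in which the tool goes at most 50 mm and 8.59 degrees, less where a joint would pass 70% of its speed; a pose out of reach is approached as far as the arm can. A call with a gripper value outside its range is refused whole. The fingers move at their own pace and stop on an object; the grip force is fixed at half the most. Time passes only in rows, so rows that repeat a pose let the fingers close. It gives the time, the measured TCP pose, the force, the opening and the grip force at its end, in the units of the state.
- get_obs(): the state, without advancing time (a new reading comes with each control period).
- capture(name): name is "side" or "top" or "wrist"; returns a dict with "image" (384x512x3 uint8, red, green, blue), "depth" (384x512 float32, mm along the optical axis (not along the pixel's ray), 0 where there is no reading), "fx", "fy", "cx", "cy" (pixels), "k1" (the pictures are not rectified: a ray, as slopes to the right and down, at radius r is drawn at 1 + k1 r^2 times it, then the intrinsics apply), "camera_from_world" (4x4, takes a point from world to camera coordinates). Camera axes: x right, y down, z forward; pixel columns grow to the right and rows downward; lengths in mm; the calibration is good to about 2 mm. A picture is of the moment at which its call begins.
- close_job(): hands the job in; it is judged then, once.
The state is a dict: "time": time; "joint_positions": joint angles; "dq": joint speeds; "tau": joint torques, N m; "tool_pos": TCP position; "tcp_rot": TCP orientation; "contact_force": force on the tool from outside, world axes, zero at the start; "moment": the same for the moment, N m; "grip_width": finger opening in mm; "finger_force": force on a finger pad.
Only numpy, scipy, OpenCV 4.12 (cv2) and the standard library are available. Lean on these libraries where they do the work, as an engineer would, in place of code of your own. Each camera call takes 0.05 s, during which the arm holds its last target. There are 200 camera calls.

## Working session

There is one attempt and no reset: what is moved stays moved. The work goes in short steps, Python scripts to look and compute and a shell command to move; the robot and the scene stay as the last step left them, time stands still between calls to the robot, and variables do not carry over. Pictures are saved under pics/ and viewed, at most 11 in all, crops included, and the job is handed in when it is done.

```bash
mkdir -p pics
cat > h.py <<'E'
import numpy as np, cv2
from plant import get_obs, capture
from scipy.spatial.transform import Rotation as R
def cap(n,f=None):
    c=capture(n)
    if f: cv2.imwrite('pics/'+f,c['image'][:,:,::-1])
    np.savez('cam_'+n+'.npz',**c)
    return c
def load(n): return dict(np.load('cam_'+n+'.npz'))
def ray(c,u,v):
    k=float(c['k1']); d=np.array([(u-c['cx'])/c['fx'],(v-c['cy'])/c['fy']]); s=d.copy()
    for _ in range(30): s=d/(1+k*(s@s))
    T=c['camera_from_world']; Rt=T[:3,:3].T
    return -Rt@T[:3,3], Rt@np.array([s[0],s[1],1.])
def atz(c,u,v,z):
    o,d=ray(c,u,v); return o+d*(z-o[2])/d[2]
def dep(c,u,v):
    o,d=ray(c,u,v); return o+d*float(c['depth'][int(round(v)),int(round(u))])
def tri(c1,p1,c2,p2):
    o1,d1=ray(c1,*p1);o2,d2=ray(c2,*p2)
    A=np.stack([d1,-d2],1); t=np.linalg.lstsq(A,o2-o1,rcond=None)[0]
    a=o1+d1*t[0];b=o2+d2*t[1]; return (a+b)/2,np.linalg.norm(a-b)
def proj(c,p):
    T=c['camera_from_world']; q=T[:3,:3]@np.array(p)+T[:3,3]; s=q[:2]/q[2]; s=s*(1+float(c['k1'])*(s@s))
    return s[0]*c['fx']+c['cx'], s[1]*c['fy']+c['cy']
E
python3 - <<'E'
from h import *
np.set_printoptions(precision=3,suppress=True)
a=cap('top');b=cap('side')
im=np.hstack([a['image'],b['image']])[:,:,::-1]
cv2.imwrite('pics/a.png',cv2.resize(a['image'][:,:,::-1],(800,600),interpolation=cv2.INTER_CUBIC))
cv2.imwrite('pics/b.png',cv2.resize(b['image'][:,:,::-1],(800,600),interpolation=cv2.INTER_CUBIC))
for c in(a,b): print(c['fx'],c['k1'],ray(c,256,192))
o=get_obs();print(o)
E
```

```text
496.8013111768851 0.06261074899853672 (array([ 263.086,   11.571, 1539.927]), array([ 0.168, -0.004, -0.986]))
432.5487124021602 -0.003906826615190378 (array([  337.135, -1068.045,   923.335]), array([ 0.132,  0.786, -0.604]))
{'time': 0.1, 'joint_positions': array([ 1.076,  0.343,  1.525,  0.   ,  1.275, -0.146]), 'dq': array([ 0.   , -0.   , -0.003, -0.001,  0.   , -0.   ]), 'tau': array([  0.001, -43.201, -24.469,   0.072,   0.053,  -0.   ]), 'tool_pos': array([179.245, 493.083, 226.129]), 'tcp_rot': array([-3.14 , -0.   ,  2.793]), 'contact_force': array([0.179, 0.184, 0.621]), 'moment': array([ 0.01 ,  0.038, -0.031]), 'finger_force': 0.0, 'grip_width': 91.9015099687299}
```

View pics/a.png

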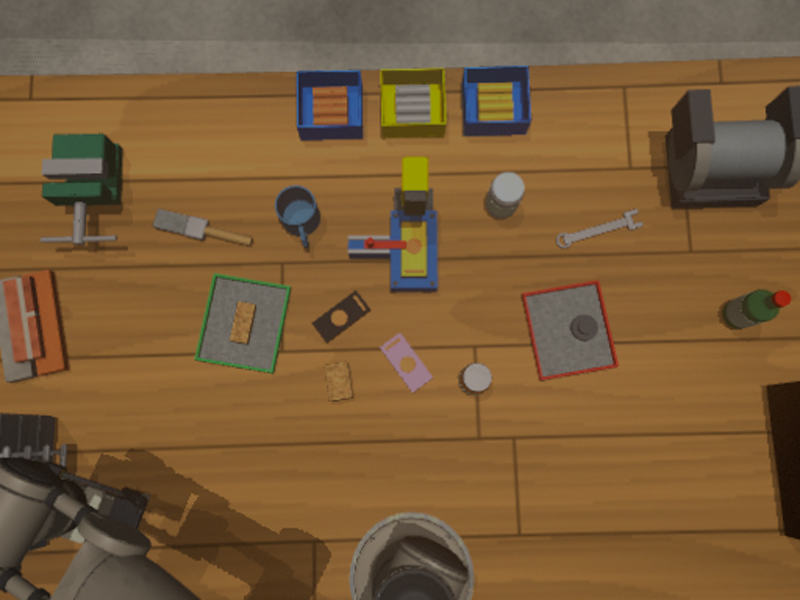

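View pics/b.png

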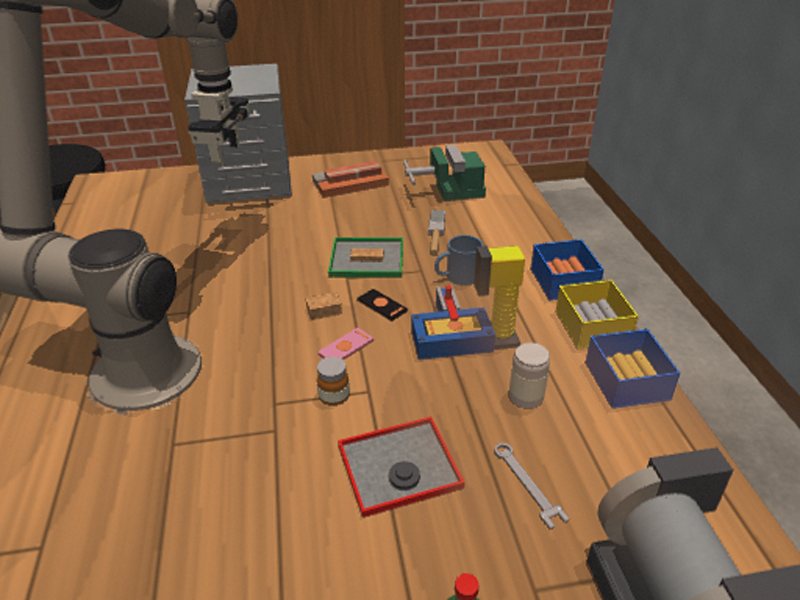

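The top view shows the blue nest at about (414,250), the red knob at (370,243), the snout at (414,185), the green tray at (243,324) with its cork pad at (243,322), and the red tray on the right. Three things could be the plate: brass in the nest (413,250), black (340,316) and pink (405,362). The brass one in the nest fits the description. I'll confirm that in an enlarged crop.

Run:
```python
from h import *
a=load('top')['image'];b=load('side')['image']
f=lambda im,x,y,w,h:cv2.resize(im[y:y+h,x:x+w,::-1],(400,600) if w<h else (800,300),interpolation=cv2.INTER_CUBIC)
A=cv2.resize(a[115:195,212:292,::-1],(400,400),interpolation=cv2.INTER_CUBIC) # x5
B=cv2.resize(b[150:230,255:335,::-1],(400,400),interpolation=cv2.INTER_CUBIC)
C=cv2.resize(a[170:242,120:200,::-1],None,fx=2.5,fy=2.5,interpolation=cv2.INTER_CUBIC)
D=cv2.resize(b[140:190,200:280,::-1],None,fx=2.5*2,fy=2.5*2,interpolation=cv2.INTER_CUBIC)[:180]
out=np.zeros((600,800,3),np.uint8);out[:400,:400]=A;out[:400,400:]=B;out[410:590,:200]=C;out[410:590,400:]=D
cv2.imwrite('pics/c.png',out)
```

```text
(no output)
```

View pics/c.png

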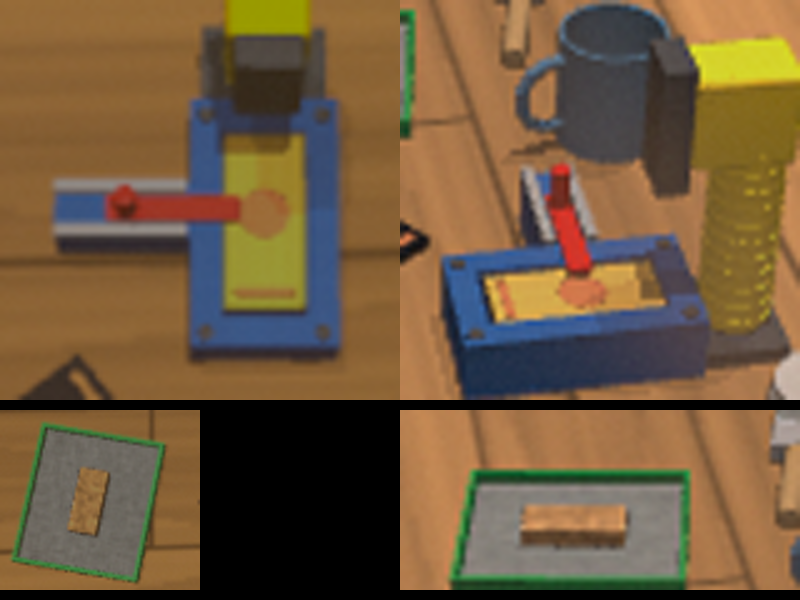

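Run:
```python
from h import *
np.set_printoptions(precision=1,suppress=True)
a=load('top');b=load('side')
fa=lambda u,v:(212+(u+.5)/5-.5,115+(v+.5)/5-.5)
fb=lambda u,v:(255+(u-400+.5)/5-.5,150+(v+.5)/5-.5)
fc=lambda u,v:(120+(u+.5)/2.5-.5,170+(v-410+.5)/2.5-.5)
fd=lambda u,v:(200+(u-400+.5)/5-.5,140+(v-410+.5)/5-.5)
T=[(190,99),(338,99),(340,345),(190,347)];S=[(672,237),(707,318),(465,344),(443,256)]
P=[]
for t,s in zip(T,S):
    p,e=tri(a,fa(*t),b,fb(*s)); q=atz(a,*fa(*t),46);r=atz(b,*fb(*s),46); P.append(q); print('rim',p,e,q,r,dep(a,*fa(*t)))
P=np.array(P); ax=(P[0]+P[1]-P[2]-P[3])/2; print('x len',np.linalg.norm(ax),'yaw',np.arctan2(ax[1],ax[0]),'w',np.linalg.norm((P[0]+P[3]-P[1]-P[2])/2),'c',P.mean(0))
p,e=tri(a,fa(123,189),b,fb(561,169));print('knob top',p,e,dep(a,*fa(123,190)))
print('plate near corners',atz(a,*fa(223,312),42),atz(a,*fa(305,309),42))
# pad : top centre
Cp=[(81,467),(107,471),(96,534),(68,530)];
for t in Cp: print('pad',atz(a,*fc(*t),21))
Dp=[(523,506),(628,506),(625,533),(521,531)]
for t in Dp: print('pad side',atz(b,*fd(*t),21))
p,e=tri(a,fc(88,500.5),b,fd(574.5,519));print('padc',p,e,dep(a,*fc(88,500)))
print('tray',[atz(a,*fc(*t),16) for t in[(43,427),(164,445),(138,579),(14,560)]])
```

```text
rim [699.8  20.1  41.3] 3.2857282182925025 [700.1  20.   46. ] [696.1  14.   46. ] [713.8  20.2  -0.6]
rim [696.  -72.   47.6] 2.389594412134764 [697.7 -72.3  46. ] [695.4 -70.5  46. ] [711.  -74.8   0.3]
rim [541.1 -67.9  46.9] 0.9777626580021205 [541.8 -68.   46. ] [540.8 -67.   46. ] [550.6 -70.5  -1.6]
rim [543.7  23.8  44.6] 0.8428436717308603 [543.   23.8  46. ] [543.8  22.1  46. ] [542.7  23.8  47.6]
x len 156.6157291153185 yaw -0.025870771600031317 w 92.02057833910041 c [620.6 -24.1  46. ]
knob top [633.4  61.9  76.5] 4.53063728985944 [634.5  61.7  79.2]
plate near corners [565.1   3.   42. ] [565.6 -47.5  42. ]
pad [529.  325.5  21. ]
pad [523.1 293.6  21. ]
pad [445.4 306.2  21. ]
pad [451.3 340.3  21. ]
pad side [450.6 336.9  21. ]
pad side [530.  321.8  21. ]
pad side [522.1 285.   21. ]
pad side [445.1 302.5  21. ]
padc [487.7 317.2  17.1] 0.22095714788981538 [487.9 316.8  19.4]
tray [array([581.7, 374.1,  16. ]), array([554.9, 224.1,  16. ]), array([389.4, 255.6,  16. ]), array([417.1, 406. ,  16. ])]
```

Measured: the nest origin is about (607.6, -23.8) with yaw -0.026, and the rim comes out at 156.6 x 92 mm, which matches the text. The knob is about (633, 62) with its top at 77-79. The pad centre is about (487.5, 316) with yaw about -0.18. The crop confirms the brass plate in the nest under the red keeper. Next I go above the knob.

```bash
cat >> h.py <<'E'
def to(p,rpy,o=None):
    o=o or get_obs(); Rc=R.from_euler('xyz',o['tcp_rot']); Rt=R.from_euler('xyz',rpy) if not isinstance(rpy,R) else rpy
    print('turn',np.round((Rc.inv()*Rt).as_rotvec(degrees=True),2),'shift',np.round(Rc.inv().apply(np.array(p)-o['tool_pos'])/1000,4))
NO=np.array([607.6,-23.8,0]);NY=-0.026
def nest(x,y,z): return NO+R.from_euler('z',NY).apply([x,y,z])
def pose(yaw,lean): # closing axis horizontal along yaw's y, tool leaning back to robot by lean (rad); tool x = plate +x side negative
    return R.from_euler('z',yaw)*R.from_euler('y',-lean)*R.from_euler('xyz',[np.pi,0,0])
E
python3 -c "
from h import *
to([633,62,120],[np.pi,0,1.545])"
```

```text
turn [-7.000e-02  4.000e-02  7.149e+01] shift [-0.5738 -0.2499  0.1063]
```

```bash
python3 -m handwheel '[[[0,0,71.5],[-0.574,-0.25,0.03],0.5],[[0,0,71.5],[-0.574,-0.25,0.03],0.5],[[0,0,71.5],[-0.574,-0.25,0.03],0.5],[[0,0,71.5],[-0.574,-0.25,0.03],0.5],[[0,0,71.5],[-0.574,-0.25,0.03],0.5],[[0,0,71.5],[-0.574,-0.25,0.03],0.5],[[0,0,71.5],[-0.574,-0.25,0.03],0.5],[[0,0,71.5],[-0.574,-0.25,0.03],0.5],[[0,0,71.5],[-0.574,-0.25,0.03],0.5],[[0,0,71.5],[-0.574,-0.25,0.03],0.5],[[0,0,71.5],[-0.574,-0.25,0.03],0.5],[[0,0,71.5],[-0.574,-0.25,0.03],0.5]]'
python3 -c "
from h import *
print(get_obs()['tool_pos'],get_obs()['tcp_rot'],get_obs()['joint_positions'])
to([633,62,120],[np.pi,0,1.545])"
```

```text
time: 1.3
tool_pos: [615.0, 79.0, 197.5]
tcp_rot: [-3.141, -0.0, 1.545]
contact_force: [-0.0, 0.7, 0.6]
grip_width: 45.9
finger_force: 0.0
[615.00684969  79.01453285 197.45788318] [-3.14079445e+00 -1.80155427e-04  1.54464493e+00] [4.14449540e-03 5.40077064e-01 1.28787038e+00 2.11151878e-04
 1.31443760e+00 3.02421968e-02]
turn [-0.05 -0.01 -0.02] shift [-0.0166  0.0185  0.0774]
```

```bash
python3 -m handwheel '[[[0,0,0],[-0.0165,0.0185,0.04],0.5],[[0,0,0],[-0.0165,0.0185,0.077],0.5],[[0,0,0],[-0.0165,0.0185,0.077],0.5]]'
python3 - <<'E'
from h import *
c=cap('wrist'); cv2.imwrite('pics/w1.png',cv2.resize(c['image'][:,:,::-1],(800,600)))
print(ray(c,256,192)); print(get_obs()['tool_pos'])
print([np.array(proj(c,p))*800/512 for p in ([633,62,79],nest(0,0,46),nest(71,26.5,46),nest(91.5,46,46))])
E
```

```text
time: 1.6
tool_pos: [628.6, 62.9, 114.7]
tcp_rot: [-3.129, -0.0, 1.543]
contact_force: [-1.3, 0.5, -0.5]
grip_width: 45.9
finger_force: 0.0
(array([632.34067484, 134.72128338, 272.39906854]), array([-0.01192047, -0.26219844, -0.96496522]))
[630.16943446  63.60432814 118.30611218]
[array([407.93952496, 343.36394529]), array([365.81144747, 464.7030834 ]), array([493.04660281, 424.09506389]), array([532.86386382, 392.09195515])]
```

View pics/w1.png

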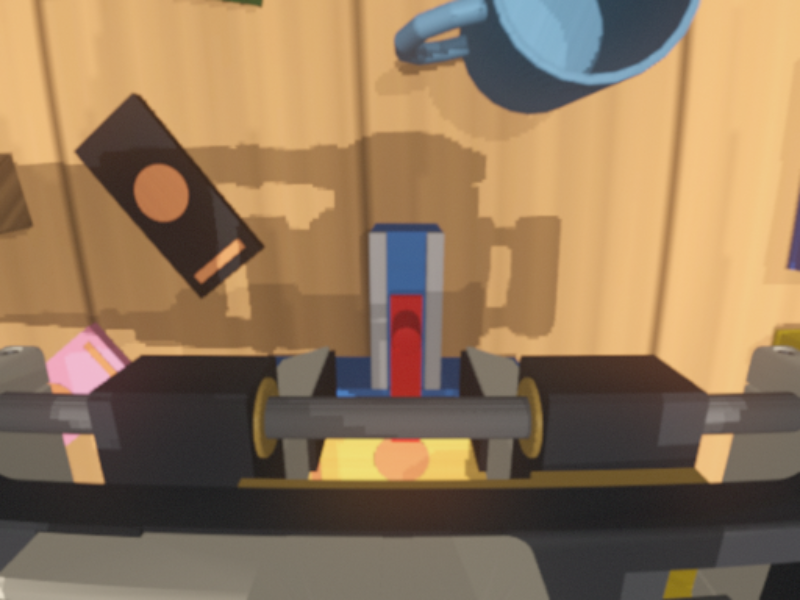

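The wrist view shows the knob at about (406,345), against a predicted (408,343), so the estimate holds. The open fingers straddle it along x. I go down and grip.

```bash
python3 -c "
from h import *
to([633,62.5,57],[np.pi,0,1.545])"
```

```text
turn [-0.4  -0.01 -0.04] shift [-0.001   0.0033  0.0613]
```

```bash
python3 -m handwheel '[[[0,0,0],[0,0.001,0.03],0.5],[[0,0,0],[0,0.001,0.055],0.5],[[0,0,0],[0,0.001,0.063],0.5],[[0,0,0],[0,0.001,0.063],0.5],[[0,0,0],[0,0.001,0.063],0.0],[[0,0,0],[0,0.001,0.063],0.0],[[0,0,0],[0,0.001,0.063],0.0],[[0,0,0],[0,0.001,0.063],0.0],[[0,0,0],[0,0.001,0.063],0.0]]'
python3 -c "
from h import *
to([633,94,57],[np.pi,0,1.545])"
```

```text
time: 2.55
tool_pos: [631.9, 63.8, 58.5]
tcp_rot: [-3.139, -0.0, 1.545]
contact_force: [-4.8, -0.0, 5.2]
grip_width: 12.8
finger_force: 30.0
turn [-0.14 -0.01 -0.  ] shift [0.0302 0.0003 0.0015]
```

```bash
python3 -m handwheel '[[[0,0,0],[0.006,0,0],0],[[0,0,0],[0.012,0,0],0],[[0,0,0],[0.018,0,0],0],[[0,0,0],[0.023,0,0],0],[[0,0,0],[0.026,0,0],0],[[0,0,0],[0.028,0,0],0],[[0,0,0],[0.028,0,0],0],[[0,0,0],[0.028,0,0],0]]'; python3 -m handwheel '[[[0,0,0],[0.001,0,0],0],[[0,0,0],[0.002,0,0],0],[[0,0,0],[0.002,0,0],0],[[0,0,0],[0.002,0,0],0]]'
```

```text
time: 3.35
tool_pos: [632.7, 91.6, 58.5]
tcp_rot: [-3.139, 0.0, 1.545]
contact_force: [-4.8, -1.0, 5.0]
grip_width: 13.0
finger_force: 30.0
time: 3.75
tool_pos: [632.7, 93.3, 58.5]
tcp_rot: [-3.139, 0.001, 1.545]
contact_force: [-4.6, -0.8, 5.6]
grip_width: 13.1
finger_force: 30.0
```

```bash
for i in 1 2; do python3 -m handwheel '[[[0,0,0],[0.001,0,0],0],[[0,0,0],[0.002,0,0],0],[[0,0,0],[0.002,0,0],0],[[0,0,0],[0.002,0,0],0]]'; done
```

```text
time: 4.15
tool_pos: [632.8, 95.3, 58.5]
tcp_rot: [-3.139, 0.001, 1.545]
contact_force: [-4.6, -2.2, 6.2]
grip_width: 13.6
finger_force: 30.0
time: 4.55
tool_pos: [632.8, 95.8, 58.5]
tcp_rot: [-3.139, 0.003, 1.545]
contact_force: [-4.7, -6.4, 6.2]
grip_width: 13.0
finger_force: 30.0
```

```bash
sed -i "s/R.from_euler('xyz',\[np.pi,0,0\])$/R.from_euler('xyz',[np.pi,0,np.pi])/" h.py; python3 -m handwheel '[[[0,0,0],[-0.001,0,0],0.5],[[0,0,0],[-0.001,0,0],0.5],[[0,0,0],[-0.001,0,0],0.5],[[0,0,0],[-0.001,0,0],0.5],[[0,0,0],[-0.001,0,-0.04],0.5],[[0,0,0],[-0.001,0,-0.08],0.5],[[0,0,0],[-0.001,0,-0.09],0.3],[[0,0,0],[-0.001,0,-0.09],0.3]]'
python3 - <<'E'
from h import *
print(pose(NY,0).as_matrix().round(2))
o=get_obs();print(o['tool_pos'],o['contact_force'])
to(nest(-32,0,130),pose(NY,0))
a=cap('top');b=cap('side')
A=cv2.resize(a['image'][115:195,212:292,::-1],(400,400),interpolation=cv2.INTER_CUBIC)
B=cv2.resize(b['image'][150:230,255:335,::-1],(400,400),interpolation=cv2.INTER_CUBIC)
cv2.imwrite('pics/d.png',np.hstack([A,B]))
E
```

```text
time: 5.35
tool_pos: [635.1, 97.0, 150.2]
tcp_rot: [3.137, -0.0, 1.545]
contact_force: [0.1, 0.1, -0.6]
grip_width: 34.2
finger_force: 0.0
[[-1.    0.03  0.  ]
 [ 0.03  1.    0.  ]
 [ 0.    0.   -1.  ]]
[635.08514881  96.95546566 150.24939638] [ 0.0696281   0.12942445 -0.63630388]
turn [  0.23   0.19 -89.98] shift [-0.1214 -0.0565  0.0199]
```

View pics/d.png

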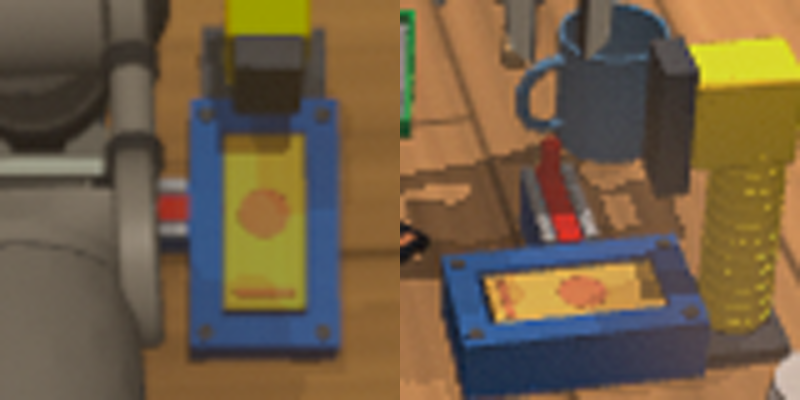

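The plate at crop (264,222) is fully uncovered, and the keeper blade now ends outside the nest at (175,207). I'll check the travel from the knob, then move above the press spot with the fingers shut.

```bash
python3 -m handwheel '[[[0,0,0],[0,-0.03,-0.03],0],[[0,0,0],[0,-0.0565,-0.03],0],[[0,0,-15],[-0.03,-0.0565,-0.03],0],[[0,0,-90],[-0.08,-0.0565,-0.03],0],[[0,0,-90],[-0.121,-0.0565,-0.03],0],[[0,0,-90],[-0.121,-0.0565,-0.03],0],[[0,0,-90],[-0.121,-0.0565,-0.03],0],[[0,0,-90],[-0.121,-0.0565,-0.03],0],[[0,0,-90],[-0.121,-0.0565,-0.03],0],[[0,0,-90],[-0.121,-0.0565,-0.03],0],[[0,0,-90],[-0.121,-0.0565,-0.03],0],[[0,0,-90],[-0.121,-0.0565,-0.03],0]]'
python3 - <<'E'
from h import *
b=load('side');fb=lambda u,v:(255+(u-400+.5)/5-.5,150+(v+.5)/5-.5)
print(atz(b,*fb(561,169),79),atz(b,*fb(550,141),79))
print(get_obs()['joint_positions'])
to(nest(-33,0,50),pose(NY,0))
E
```

```text
time: 6.65
tool_pos: [573.3, -22.6, 175.7]
tcp_rot: [3.141, -0.004, 3.035]
contact_force: [-0.3, 0.7, -0.0]
grip_width: 0.6
finger_force: 0.0
[630.17382084  57.9754432   79.        ] [630.23825409  90.66660496  79.        ]
[-1.73044338e-01  4.76025102e-01  1.46007723e+00  1.04301865e-04
  1.20957730e+00 -1.63712972e+00]
turn [ 0.03 -0.23 -4.63] shift [-0.0019 -0.0002  0.1257]
```

The knob moved about 32 mm, so the keeper is at its stop. Now I go down to press.

```bash
python3 -m handwheel '[[[0,0,-4.6],[0,0,0.05],0],[[0,0,-4.6],[-0.001,0,0.09],0],[[0,0,-4.6],[-0.001,0,0.115],0],[[0,0,-4.6],[-0.001,0,0.125],0],[[0,0,-4.6],[-0.001,0,0.125],0],[[0,0,-4.6],[-0.001,0,0.125],0]]'
python3 - <<'E'
from h import *
print(get_obs()['tool_pos'],get_obs()['contact_force'])
to(nest(-33,0,42),pose(NY,0))
E
```

```text
time: 7.25
tool_pos: [575.8, -22.9, 53.5]
tcp_rot: [-3.142, 0.001, 3.109]
contact_force: [-0.0, -0.5, 0.5]
grip_width: 0.3
finger_force: 0.0
[575.78709144 -22.94084763  53.5443375 ] [-0.03594154 -0.48450957  0.53929966]
turn [-0.    0.04 -0.38] shift [ 0.0012 -0.      0.0115]
```

```bash
python3 -m handwheel '[[[0,0,-0.4],[0.001,0,0.004],0],[[0,0,-0.4],[0.001,0,0.008],0],[[0,0,-0.4],[0.001,0,0.012],0],[[0,0,-0.4],[0.001,0,0.014],0],[[0,0,-0.4],[0.001,0,0.016],0],[[0,0,-0.4],[0.001,0,0.016],0]]'
python3 -m handwheel '[[[0,0,0],[0,0,0.002],0],[[0,0,0],[0,0,0.004],0],[[0,0,0],[0,0,0.004],0]]'
```

```text
time: 7.85
tool_pos: [573.8, -22.9, 37.7]
tcp_rot: [-3.142, -0.001, 3.116]
contact_force: [-4.0, 0.1, 6.6]
grip_width: 0.4
finger_force: 3.8
time: 8.15
tool_pos: [573.5, -22.8, 33.6]
tcp_rot: [3.142, -0.001, 3.116]
contact_force: [-4.7, -0.1, 6.9]
grip_width: 0.5
finger_force: 4.1
```

```bash
for i in 1 2; do python3 -m handwheel '[[[0,0,0],[0,0,0.001],0],[[0,0,0],[0,0,0.002],0],[[0,0,0],[0,0,0.002],0]]'|sed -n '2p;4p'; done
```

```text
tool_pos: [573.6, -22.8, 31.7]
contact_force: [-5.2, -0.6, 7.8]
tool_pos: [573.8, -22.9, 30.5]
contact_force: [-6.8, -0.2, 13.9]
```

```bash
python3 -m handwheel '[[[0,0,0],[0,0,0.001],0],[[0,0,0],[0,0,0.001],0]]'|sed -n '2p;4p'; python3 -m handwheel '[[[0,0,0],[0,0,-0.02],0],[[0,0,0],[0,0,-0.05],0],[[0,0,0],[0.03,0,-0.08],0],[[0,0,0],[0.06,0,-0.09],0.8],[[0,0,0],[0.06,0,-0.09],0.8],[[0,0,0],[0.06,0,-0.09],0.8]]'
python3 - <<'E'
from h import *
a=cap('top');b=cap('side');c=cap('wrist')
B=cv2.resize(b['image'][160:230,265:335,::-1],(500,500),interpolation=cv2.INTER_CUBIC)
A=cv2.resize(a['image'][120:190,240:282,::-1],(300,500),interpolation=cv2.INTER_CUBIC)
cv2.imwrite('pics/e.png',np.hstack([A,B]))
E
```

```text
tool_pos: [573.9, -22.9, 30.2]
contact_force: [-8.4, -0.2, 19.0]
time: 9.55
tool_pos: [514.7, -21.4, 118.5]
tcp_rot: [-3.141, 0.002, 3.116]
contact_force: [-0.5, -0.1, -0.2]
grip_width: 19.5
finger_force: 0.0
```

View pics/e.png

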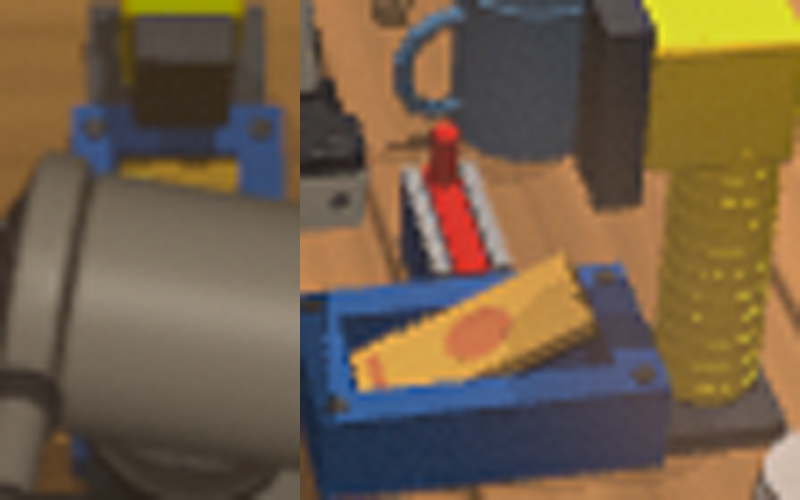

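The plate is tilted at its stop. Its raised far end runs from about (562,256) to (597,328) in the right crop, clear of the rim and below the snout. Next I check that geometry against a projection and compute the grasp.

Run:
```python
from h import *
np.set_printoptions(precision=4,suppress=True)
b=load('side');c,s=np.cos(.45),np.sin(.45)
P=lambda t,y,h:nest(t*c-h*s,y,34+t*s+h*c)
f=lambda p:(((np.array(proj(b,p))-[265,160]+.5)*500/70)+[300,0]).round()
print('top far +y',f(P(70,25,8)),'top far -y',f(P(70,-25,8)),'bot far -y',f(P(70,-25,0)),'near+y',f(P(-40,25,8)),'near -y',f(P(-40,-25,8)))
L=np.radians(38); a=np.array([-np.sin(L),0,np.cos(L)])
# tip target nest
for t,d in((56,6),):
    tip=np.array([t*c+d*s,0,34+t*s-d*c]); print('tip',tip)
    sd=np.array([np.cos(L),0,np.sin(L)])
    print('corner',tip+66*a+37.5*sd,'fingers',tip-9.5*sd,tip+9.5*sd)
    q=tip+60*a   # standoff: back along the tool axis
    print('standoff');to(nest(*q),pose(NY,L)); print(nest(*q),nest(*tip))
```

```text
top far +y [569. 249.] top far -y [596. 318.] bot far -y [602. 330.] near+y [352. 353.] near -y [372. 424.]
tip [53.0348  0.     52.9554]
corner [ 41.9516   0.     128.0514] fingers [45.5487  0.     47.1066] [60.5209  0.     58.8042]
standoff
turn [  0.01 -38.     0.02] shift [-0.1087 -0.      0.0172]
[623.6897 -24.2184 100.236 ] [660.6169 -25.1788  52.9554]
```

```bash
python3 -m handwheel '[[[0,-8,0],[-0.03,0,0],0.72],[[0,-16,0],[-0.06,0,0.005],0.72],[[0,-24,0],[-0.09,0,0.01],0.72],[[0,-32,0],[-0.109,0,0.015],0.72],[[0,-38,0],[-0.109,0,0.016],0.72],[[0,-38,0],[-0.109,0,0.016],0.72],[[0,-38,0],[-0.109,0,0.016],0.72],[[0,-38,0],[-0.109,0,0.016],0.72]]'
python3 - <<'E'
from h import *
print(get_obs()['joint_positions'])
to(nest(53,0,55.5),pose(NY,np.radians(38)))
E
```

```text
time: 10.5
tool_pos: [630.5, -41.1, 129.4]
tcp_rot: [3.094, 0.619, 3.115]
contact_force: [0.3, -0.7, 0.1]
grip_width: 66.2
finger_force: 0.0
[-0.2859747   0.41277908  1.93091185  0.77193115  0.28322073 -2.53751314]
turn [ 2.73 -2.55 -0.07] shift [0.0187 0.013  0.0781]
```

Joint 5 is at its limit in this standoff pose. I'll fit the arm kinematics from the recorded poses to pick a feasible lean.

```bash
cat > kin.py <<'E'
from h import *
from scipy.optimize import least_squares
o=get_obs()
D=[([1.076,.343,1.525,0,1.275,-.146],[179.245,493.083,226.129],[-3.14,0,2.793]),
([.00414,.54008,1.28787,.0002,1.31444,.03024],[615.007,79.015,197.458],[-3.1408,0,1.5446]),
([-.17304,.47603,1.46008,.0001,1.20958,-1.63713],[573.3,-22.6,175.7],[3.141,-.004,3.035]),
(o['joint_positions'],o['tool_pos'],o['tcp_rot'])]
def fk(q,k,s=1):
    h,L1,L2,d1,d2,Dt,e=k;E=R.from_euler
    A=E('z',q[0]);B=A*E('y',q[1]);C=B*E('y',q[2]);F=C*E('z',s*q[3]);G=F*E('y',q[4]);H=G*E('z',q[5])
    p=A.apply([0,d1,h])+B.apply([0,0,L1])+C.apply([e,0,L2])+F.apply([0,d2,0])+G.apply([0,0,Dt]);return p,H
def fit(s):
    f=lambda k:np.concatenate([fk(q,k,s)[0]-p for q,p,_ in D]+[[.001*k[5],.01*k[6],.001*(k[3]-k[4])]])
    return least_squares(f,[180,516,361,40,40,300,0])
if __name__=='__main__':
  np.set_printoptions(precision=3,suppress=True)
  for s in(1,-1):
    r=fit(s);print(s,r.x,r.cost,r.fun)
  s=min((1,-1),key=lambda s:fit(s).cost);k=fit(s).x
  for q,p,e in D: # tool-frame offset
    print((fk(q,k,s)[1].inv()*R.from_euler('xyz',e)).as_rotvec())
  np.savez('kin.npz',k=k,s=s)
E
python3 kin.py
```

```text
1 [220.957 507.08  378.974  76.647  -0.239 317.653  45.854] 0.17052649876475814 [-0.031 -0.027 -0.108  0.011  0.002  0.021  0.024 -0.013  0.096  0.003
 -0.008 -0.009  0.318  0.459  0.077]
-1 [-309.321  487.361  325.597  266.674 -189.325  -23.832 -152.735] 169.84884118639224 [ -0.398   1.272  -1.958 -10.965   0.84   -0.013  13.44   -1.431  -1.656
  -2.811  -2.035   3.628  -0.024  -1.527   0.456]
[ 0.    -0.     1.571]
[ 0.    -0.     1.571]
[-0.    -0.     1.571]
[-0.    -0.     1.571]
```

```bash
cat > ik.py <<'E'
from kin import *
z=np.load('kin.npz');K=z['k'];S=int(z['s'])
lo=np.array([-2.53,-.77,.04,-1,.28,-3.11]);hi=np.array([2.53,2.02,2.7,4.14,2.66,3.11])
def ik(p,Rt,q0):
    def f(q):
        a,H=fk(q,K,S);return np.concatenate([(a-p)/10,30*((H*R.from_euler('z',np.pi/2)).inv()*Rt).as_rotvec()])
    r=least_squares(f,np.clip(q0,lo+.01,hi-.01),bounds=(lo,hi));return r.x,np.abs(r.fun).max()
E
python3 - <<'E'
from ik import *
np.set_printoptions(precision=2,suppress=True)
q0=[-.2,.6,1.5,0,.6,-1.7]; alt=[-.2,.6,1.8,3.1,.3,1.4]
for L in (20,24,28,32,36,40):
  l=np.radians(L);a=np.array([-np.sin(l),0,np.cos(l)])
  for nm,p in(('grasp',np.array([53,0,55.5])),('back30',np.array([53,0,55.5])+30*a),('back60',np.array([53,0,55.5])+60*a),('lift35',np.array([48,0,95]))):
    print(L,nm,*ik(nest(*p),pose(NY,l),q0), *ik(nest(*p),pose(NY,l),alt))
E
```

```text
20 grasp [-0.18  0.61  1.67  0.11  0.51 -1.81] 9.55719878237282e-13 [-0.31  0.61  1.93  1.34  0.28  3.11] 6.932172042892889
20 back30 [-0.18  0.55  1.68  0.1   0.56 -1.8 ] 1.3864950854092224e-12 [-0.31  0.55  1.97  1.34  0.28  3.11] 7.57036025874075
20 back60 [-0.19  0.5   1.68  0.09  0.61 -1.8 ] 1.741575633706915e-13 [-0.32  0.49  2.    1.34  0.28  3.11] 8.26410023296382
20 lift35 [-0.18  0.55  1.66  0.09  0.6  -1.79] 4.054048763357797e-14 [-0.31  0.54  1.97  1.34  0.28  3.11] 8.046964753387128
24 grasp [-0.19  0.6   1.74  0.17  0.4  -1.87] 3.410605131648481e-14 [-0.31  0.61  1.93  1.35  0.28  3.11] 5.234373427029209
24 back30 [-0.19  0.54  1.75  0.15  0.44 -1.86] 2.2737367544323207e-14 [-0.31  0.55  1.97  1.35  0.28  3.11] 5.8175358543699955
24 back60 [-0.19  0.48  1.76  0.14  0.49 -1.85] 1.1096974901481094e-10 [-0.32  0.48  2.01  1.35  0.28  3.11] 6.460172064293843
24 lift35 [-0.19  0.53  1.72  0.14  0.48 -1.84] 1.5206820178081945e-11 [-0.31  0.53  1.96  1.35  0.28  3.11] 6.361184905419261
28 grasp [-0.19  0.59  1.8   0.28  0.28 -1.99] 1.8879020689691133e-09 [-0.31  0.6   1.92  1.
[... 1190 characters left out ...]
 0.28 -2.36] 1.6439276654929649 [-0.32  0.45  2.01  1.37  0.28  3.11] 2.974353035109039
36 lift35 [-0.23  0.5   1.84  0.54  0.28 -2.27] 1.650190456082355 [-0.3   0.51  1.95  1.38  0.28  3.11] 3.159974255710541
40 grasp [-0.3   0.58  1.9   1.33  0.28 -3.11] 3.4116150740673694 [-0.24  0.61  2.03  2.53  0.28  2.01] 1.5377118951541293
40 back30 [-0.31  0.51  1.95  1.32  0.28 -3.11] 3.175871264350571 [-0.25  0.55  2.07  2.44  0.28  2.09] 1.7317027422953801
40 back60 [-0.31  0.44  2.    1.32  0.28 -3.11] 2.909104236275415 [-0.28  0.48  2.11  2.3   0.28  2.21] 1.8865483681426374
40 lift35 [-0.3   0.5   1.93  1.33  0.28 -3.11] 3.096628753548543 [-0.27  0.53  2.04  2.25  0.28  2.27] 2.229700632946025
```

Run:
```python
from h import *
l=np.radians(26);a=np.array([-np.sin(l),0,np.cos(l)])
to(nest(*(np.array([47.4,0,53])+60*a)),pose(NY,l))
```

```text
turn [2.72 9.44 0.22] shift [0.0149 0.0159 0.0178]
```

```bash
python3 -m handwheel '[[[1.3,5,0.1],[0.0075,0.008,0.008],0.62],[[2.7,9.4,0.2],[0.015,0.016,0.008],0.62],[[2.7,9.4,0.2],[0.015,0.016,0.008],0.62],[[2.7,9.4,0.2],[0.015,0.016,0.008],0.62],[[2.7,9.4,0.2],[0.015,0.016,0.008],0.62]]'
python3 - <<'E'
from h import *
l=np.radians(26);a=np.array([-np.sin(l),0,np.cos(l)])
print(get_obs()['joint_positions'])
to(nest(*(np.array([47.4,0,53]))),pose(NY,l))
E
```

```text
time: 11.0
tool_pos: [623.1, -23.4, 115.2]
tcp_rot: [3.141, 0.457, 3.12]
contact_force: [-0.8, 0.3, -0.8]
grip_width: 57.4
finger_force: 0.0
[-0.20101067  0.44193519  1.82785651  0.19064729  0.4281828  -1.90551069]
turn [0.11 0.18 0.2 ] shift [-0.0012 -0.0009  0.0699]
```

```bash
python3 -m handwheel '[[[0,0,0.2],[0,-0.001,0.03],0.62],[[0,0,0.2],[-0.001,-0.001,0.045],0.62],[[0,0,0.2],[-0.001,-0.001,0.05],0.62],[[0,0,0.2],[-0.001,-0.001,0.05],0.62],[[0,0,0.2],[-0.001,-0.001,0.05],0.62]]'
python3 - <<'E'
from h import *
l=np.radians(26)
to(nest(47.4,0,53),pose(NY,l))
c=cap('wrist');b=cap('side')
B=cv2.resize(b['image'][160:230,265:335,::-1],(400,400),interpolation=cv2.INTER_CUBIC)
A=cv2.resize(c['image'][:,:,::-1],(400,400))
cv2.imwrite('pics/f.png',np.hstack([A,B]))
E
```

```text
time: 11.5
tool_pos: [645.7, -26.0, 71.6]
tcp_rot: [3.14, 0.457, 3.113]
contact_force: [-0.7, -0.4, 0.1]
grip_width: 56.5
finger_force: 0.0
turn [ 0.04  0.19 -0.11] shift [-0.0001  0.0012  0.0208]
```

View pics/f.png

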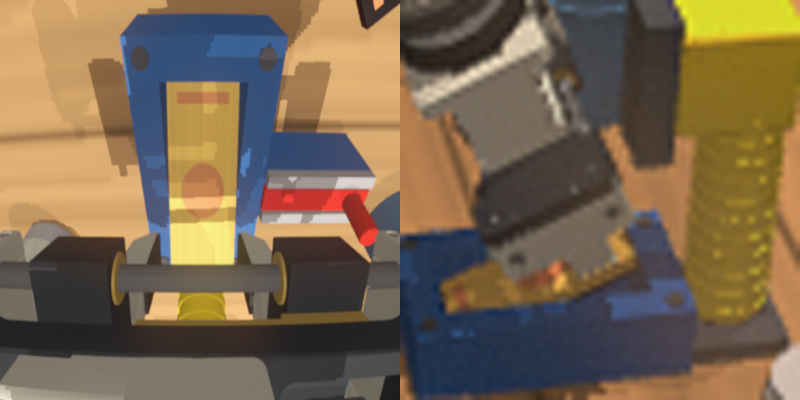

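The fingers straddle the raised end, with the plate centred between them at (202,225) in the left half. The right half shows the leaning gripper clear of the snout. I continue down and close.

```bash
python3 -m handwheel '[[[0,0,0],[0,0.0005,0.008],0.62],[[0,0,0],[0,0.0005,0.015],0.62],[[0,0,0],[0,0.0005,0.0205],0.62],[[0,0,0],[0,0.0005,0.0205],0.62],[[0,0,0],[0,0.0005,0.0205],0.62]]'
python3 - <<'E'
from h import *
to(nest(47.4,0,53),pose(NY,np.radians(26)))
E
```

```text
time: 12.1
tool_pos: [654.8, -25.5, 52.3]
tcp_rot: [3.14, 0.456, 3.114]
contact_force: [-0.2, 0.0, -0.5]
grip_width: 56.8
finger_force: 0.0
turn [ 0.05  0.12 -0.1 ] shift [-0.0005  0.0005 -0.0005]
```

```bash
python3 -m handwheel '[[[0,0,0],[0,0,0],0.5],[[0,0,0],[0,0,0],0.4],[[0,0,0],[0,0,0],0.4],[[0,0,0],[0,0,0],0.4],[[0,0,0],[0,0,0],0.4]]'
python3 - <<'E'
from h import *
o=get_obs();p=o['tool_pos']
to(p+[-3,0,10],pose(NY,np.radians(26)));to(p+[-5,0,38],pose(NY,np.radians(26)))
E
```

```text
time: 12.6
tool_pos: [654.9, -23.7, 52.8]
tcp_rot: [3.139, 0.456, 3.114]
contact_force: [3.2, 9.5, -2.0]
grip_width: 49.4
finger_force: 30.0
turn [ 0.15  0.14 -0.06] shift [-0.0017 -0.     -0.0103]
turn [ 0.15  0.14 -0.06] shift [-0.0123 -0.     -0.0363]
```

```bash
python3 -m handwheel '[[[0,0,0],[0,0.002,0],0.4],[[0,0,0],[-0.001,0.002,-0.005],0.4],[[0,0,0],[-0.0017,0.002,-0.01],0.4],[[0,0,0],[-0.0017,0.002,-0.01],0.4]]'
python3 -m handwheel '[[[0,0,0],[-0.002,0,-0.006],0.4],[[0,0,0],[-0.004,0,-0.012],0.4],[[0,0,0],[-0.006,0,-0.018],0.4],[[0,0,0],[-0.009,0,-0.024],0.4],[[0,0,0],[-0.011,0,-0.028],0.4],[[0,0,0],[-0.011,0,-0.028],0.4],[[0,0,0],[-0.011,0,-0.028],0.4]]'
python3 - <<'E'
from h import *
b=cap('side')
cv2.imwrite('pics/g.png',cv2.resize(b['image'][140:230,245:335,::-1],(500,500),interpolation=cv2.INTER_CUBIC))
E
```

```text
time: 13.0
tool_pos: [652.0, -23.6, 63.1]
tcp_rot: [3.14, 0.457, 3.114]
contact_force: [0.2, -1.1, -3.3]
grip_width: 49.6
finger_force: 30.0
time: 13.7
tool_pos: [649.5, -23.5, 92.5]
tcp_rot: [3.14, 0.457, 3.114]
contact_force: [-0.6, 0.6, -2.2]
grip_width: 49.6
finger_force: 30.0
```

View pics/g.png

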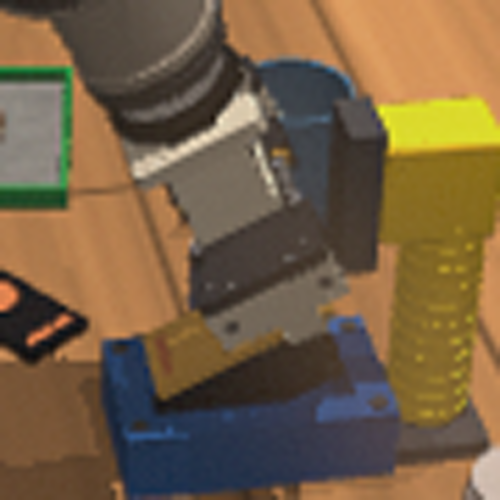

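The plate is held firmly at its tilt and clears the rim. I back out towards the robot and level it.

```bash
python3 -m handwheel '[[[0,0,0],[0.014,0,-0.018],0.4],[[0,0,0],[0.028,0,-0.036],0.4],[[0,0,0],[0.042,0,-0.054],0.4],[[0,0,0],[0.055,0,-0.071],0.4],[[0,6,0],[0.055,0,-0.071],0.4],[[0,12,0],[0.055,0,-0.071],0.4],[[0,18,0],[0.055,0,-0.071],0.4],[[0,24,0],[0.055,0,-0.071],0.4],[[0,26,0],[0.055,0,-0.071],0.4],[[0,26,0],[0.055,0,-0.071],0.4],[[0,26,0],[0.055,0,-0.071],0.4]]'
python3 - <<'E'
from h import *
p=np.array([487.5,316,0])+R.from_euler('z',-.18).apply([36,0,110])
print(p);to(p,pose(-.18,0))
E
```

```text
time: 14.85
tool_pos: [568.6, -21.2, 131.3]
tcp_rot: [3.14, 0.003, 3.114]
contact_force: [-1.6, 0.1, -2.6]
grip_width: 49.5
finger_force: 30.0
[522.91837294 309.55493536 110.        ]
turn [0.11 0.15 8.76] shift [0.0547 0.3294 0.0217]
```

```bash
python3 -m handwheel '[[[0,0,1],[0.006,0.035,0],0.4],[[0,0,2],[0.012,0.07,0],0.4],[[0,0,3],[0.018,0.105,0],0.4],[[0,0,4],[0.024,0.14,0],0.4],[[0,0,5],[0.03,0.175,0],0.4],[[0,0,6],[0.036,0.21,0],0.4],[[0,0,7],[0.042,0.245,0],0.4],[[0,0,8],[0.048,0.28,0],0.4],[[0,0,8.8],[0.053,0.315,0],0.4],[[0,0,8.8],[0.055,0.329,0],0.4],[[0,0,8.8],[0.055,0.329,0],0.4],[[0,0,8.8],[0.055,0.329,0],0.4]]'
python3 - <<'E'
from h import *
c=cap('wrist');b=cap('side')
A=cv2.resize(c['image'][:,:,::-1],(512,384));B=cv2.resize(b['image'][110:206,205:277,::-1],(288,384),interpolation=cv2.INTER_CUBIC)
cv2.imwrite('pics/i.png',np.hstack([A,B]))
p=np.array([487.5,316,0]);Q=R.from_euler('z',-.18)
print('pad corners',[np.round(proj(c,p+Q.apply([x,y,21]))) for x,y in((-40,18),(-40,-18),(40,18),(40,-18))])
o=get_obs();print(o['tool_pos'],o['tcp_rot'])
t=o['tool_pos'];Qt=R.from_euler('z',o['tcp_rot'][2]-np.pi)
print('plate near',[np.round(proj(c,t+Qt.apply([-36-55,y,3.5+8]))) for y in(25,-25)])
E
```

```text
time: 16.05
tool_pos: [522.6, 308.2, 132.1]
tcp_rot: [3.14, 0.003, 2.961]
contact_force: [-0.2, 0.1, -3.7]
grip_width: 49.7
finger_force: 30.0
pad corners [array([275., 107.]), array([235., 107.]), array([274., 194.]), array([236., 194.])]
[523.08006726 307.58666116 132.22655609] [3.14029466e+00 2.53881515e-03 2.95960288e+00]
plate near [array([306.,  71.]), array([199.,  71.])]
```

View pics/i.png

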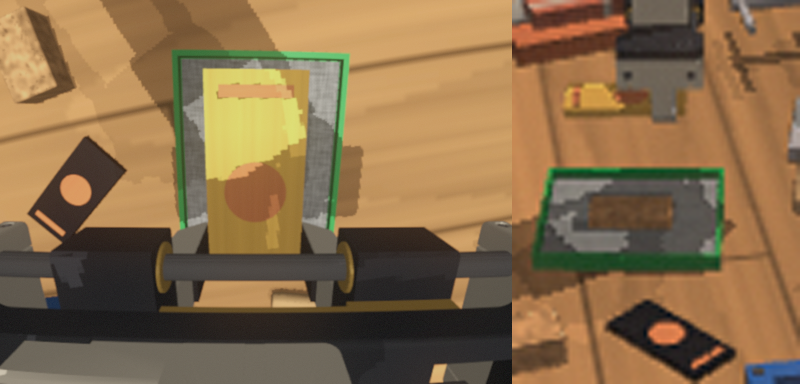

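The near-end corners of the plate are at (203,68) and (309,71), about 1.5 mm from the prediction. The pad is hidden under the plate, so I cross-check against the tray corners at (175,52) and (348,56) and the pad in the side view.

Run:
```python
from h import *
np.set_printoptions(precision=1,suppress=True)
c=load('wrist');b=load('side')
A=atz(c,175,51,16);B=atz(c,348,55,16);print(A,B,'yaw',np.arctan2(*(A-B)[[1,0]])-np.pi/2, np.linalg.norm(A-B))
print('left edge',atz(c,180,225,16),'right edge',atz(c,331,229,16))
a=load('top')
fc=lambda u,v:(120+(u+.5)/2.5-.5,170+(v-410+.5)/2.5-.5)
T=np.array([atz(a,*fc(*t),16) for t in[(43,427),(164,445),(138,579),(14,560)]]);print('tray centre top',T.mean(0))
fs=lambda u,v:(205+(u-512+.5)/4-.5,110+(v+.5)/4-.5)
S=[atz(b,*fs(*t),16) for t in((551,169),(723,169),(719,266),(535,267))];print('side tray',*S,np.mean(S,0))
S=[atz(b,*fs(*t),21) for t in((591,194),(674,195),(673,223),(589,221))];print('side pad',*S,np.mean(S,0))
# plate near corners at height
t=get_obs()['tool_pos'];print('plate near corners',atz(c,203,68,t[2]+11.5),atz(c,309,71,t[2]+11.5),t)
```

```text
[389.3 263.5  16. ] [419.1 410.6  16. ] yaw -3.3409333138832373 150.0770950766646
left edge [546.5 229.3  16. ] right edge [577.8 377.3  16. ]
tray centre top [485.8 315.   16. ]
side tray [418.8 402.4  16. ] [586.2 370.4  16. ] [553.3 206.6  16. ] [388.  236.4  16. ] [486.6 303.9  16. ]
side pad [451.8 341.6  21. ] [530.2 324.8  21. ] [521.9 276.9  21. ] [444.6 295.1  21. ] [487.1 309.6  21. ]
plate near corners [428.2 301.6 143.7] [438.3 350.  143.7] [523.1 307.6 132.2]
```

Run:
```python
from h import *
p=np.array([487.3,317.3,0])+R.from_euler('z',-.195).apply([36,0,24]);print(p)
to(p,pose(-.195,0))
```

```text
[522.6177161  310.32440474  24.        ]
turn [0.08 0.14 0.75] shift [0.0012 0.0025 0.1082]
```

```bash
python3 -m handwheel '[[[0,0,0.4],[0.001,0.002,0.03],0.4],[[0,0,0.7],[0.001,0.0025,0.06],0.4],[[0,0,0.7],[0.001,0.0025,0.09],0.4],[[0,0,0.7],[0.001,0.0025,0.102],0.4],[[0,0,0.7],[0.001,0.0025,0.107],0.4],[[0,0,0.7],[0.001,0.0025,0.107],0.4],[[0,0,0.7],[0.001,0.0025,0.107],0.4]]'
python3 - <<'E'
from h import *
np.set_printoptions(precision=4,suppress=True)
b=cap('side');c=cap('wrist');o=get_obs();print(o['tool_pos'],o['contact_force'])
B=cv2.resize(b['image'][140:190,200:275,::-1],(600,400),interpolation=cv2.INTER_CUBIC);cv2.imwrite('pics/j.png',B)
p=np.array([487.3,317.3,0])+R.from_euler('z',-.195).apply([36,0,18]);to(p,pose(-.195,0))
E
```

```text
time: 16.85
tool_pos: [523.7, 312.0, 26.7]
tcp_rot: [3.138, 0.005, 2.948]
contact_force: [0.4, 0.4, -2.9]
grip_width: 49.2
finger_force: 30.0
[523.5621 312.1148  26.7612] [ 0.2     0.3933 -3.5221]
turn [0.19 0.27 0.11] shift [ 0.0006 -0.002   0.0088]
```

View pics/j.png

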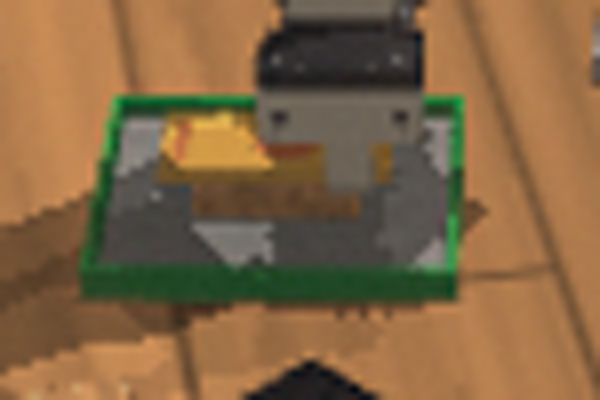

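The plate hangs level just above the pad, with its ends at (158,182) and (392,182) around a pad spanning 193 to 360, so it is centred along x to about 1 mm. I lower it to contact.

```bash
python3 -m handwheel '[[[0,0.2,0],[0,-0.002,0.002],0.4],[[0,0.2,0],[0,-0.002,0.004],0.4],[[0,0.2,0],[0,-0.002,0.006],0.4],[[0,0.2,0],[0,-0.002,0.006],0.4]]'; for i in 1 2; do python3 -m handwheel '[[[0,0,0],[0,0,0.001],0.4],[[0,0,0],[0,0,0.001],0.4],[[0,0,0],[0,0,0.001],0.4]]'|sed -n '2,4p';done
```

```text
time: 17.35
tool_pos: [522.1, 309.7, 18.9]
tcp_rot: [3.14, -0.002, 2.949]
contact_force: [0.4, -0.4, -2.3]
grip_width: 49.2
finger_force: 30.0
tool_pos: [522.3, 309.9, 18.2]
tcp_rot: [3.14, -0.001, 2.949]
contact_force: [-0.0, -0.1, -3.2]
tool_pos: [522.4, 309.9, 17.3]
tcp_rot: [3.14, -0.001, 2.949]
contact_force: [-0.3, 0.2, -1.6]
```

```bash
for i in 1 2; do python3 -m handwheel '[[[0,0,0],[0,0,0.0005],0.4],[[0,0,0],[0,0,0.0007],0.4],[[0,0,0],[0,0,0.0007],0.4]]'|sed -n '2,4p';done
```

```text
tool_pos: [522.4, 309.9, 17.2]
tcp_rot: [3.139, -0.001, 2.949]
contact_force: [-2.1, -1.3, 5.2]
tool_pos: [522.4, 309.9, 17.1]
tcp_rot: [3.139, -0.0, 2.949]
contact_force: [-4.6, -1.4, 9.8]
```

The plate rests on the pad. I release it and back off.

```bash
python3 -m handwheel '[[[0,0,0],[0,0,-0.001],0.4],[[0,0,0],[0,0,-0.001],0.66],[[0,0,0],[0,0,-0.001],0.66],[[0,0,0],[0,0,-0.001],0.66],[[0,0,0],[0,0,-0.03],0.66],[[0,0,0],[0,0,-0.07],0.66],[[0,0,0],[0,0,-0.12],0.66],[[0,0,0],[0.04,0,-0.16],0.66],[[0,0,0],[0.08,0,-0.18],0.66],[[0,0,0],[0.12,0,-0.18],0.66],[[0,0,0],[0.12,0,-0.18],0.66],[[0,0,0],[0.12,0,-0.18],0.66]]'
python3 -m handwheel '[[[0,0,0],[0.02,-0.05,0],0.66],[[0,0,0],[0.02,-0.1,0],0.66],[[0,0,0],[0.02,-0.15,0],0.66],[[0,0,0],[0.02,-0.2,0],0.66],[[0,0,0],[0.02,-0.25,0],0.66],[[0,0,0],[0.02,-0.25,0],0.66],[[0,0,0],[0.02,-0.25,0],0.66]]' | sed -n '2,4p'
python3 - <<'E'
from h import *
a=cap('top');b=cap('side')
A=cv2.resize(a['image'][170:242,122:194,::-1],(400,400),interpolation=cv2.INTER_CUBIC)
B=cv2.resize(b['image'][135:195,200:260,::-1],(400,400),interpolation=cv2.INTER_CUBIC)
cv2.imwrite('pics/k.png',np.hstack([A,B]))
E
```

```text
time: 19.75
tool_pos: [404.3, 332.8, 196.4]
tcp_rot: [3.139, -0.0, 2.95]
contact_force: [1.1, -0.2, 0.2]
grip_width: 60.4
finger_force: 0.0
tool_pos: [338.1, 89.4, 195.6]
tcp_rot: [3.14, -0.0, 2.944]
contact_force: [-0.9, 0.0, 1.1]
```

View pics/k.png

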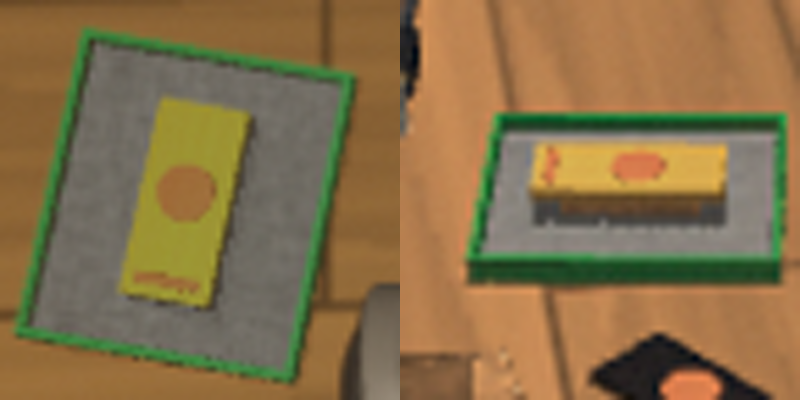

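The plate lies flat on the pad. Its corners in the left crop are (162,97), (250,112), (212,307) and (120,292). I check how well it is centred.

Run:
```python
from h import *
np.set_printoptions(precision=1,suppress=True)
a=load('top');b=load('side')
f=lambda u,v:(122+(u+.5)*72/400-.5,170+(v+.5)*72/400-.5)
P=np.array([atz(a,*f(*t),29) for t in((162,97),(250,112),(212,307),(120,292))]);v=(P[0]+P[1]-P[2]-P[3])/2
print('plate',P.mean(0),np.arctan2(v[1],v[0]),np.linalg.norm(v))
T=np.array([atz(a,*f(*t),16) for t in((86,32),(353,76),(294,380),(19,331))]);v=(T[0]+T[1]-T[2]-T[3])/2
print('tray',T.mean(0),np.arctan2(v[1],v[0]),np.linalg.norm(v))
o=get_obs();print(o['time'],o['contact_force'])
```

```text
plate [486.  314.2  29. ] -0.1887252069737948 109.61202927475142
tray [486.9 315.5  16. ] -0.19260703869805967 170.94901894658906
20.55 [ 0.2 -0.7  0.1]
```

The plate is within about 1.5 mm and 0.01 rad of the tray and pad centre, and the arm is clear. I hand the job in.

```bash
python3 -c "
from plant import close_job
print(close_job())"
```

```text
the job is handed in; nothing more can be done
None
```

The job is handed in at about 21 s on the robot's clock: I drew the keeper to its stop, rocked the plate up, lifted it out from under the snout and laid it flat on the cork pad, centred to about 1.5 mm by my measurement, touching no other object as far as I could see.

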